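Lock a square bar in the forge jig with a T-head hold-down

TASK

Lay the loose square bar flat in the nest on the steel jig, between its low strips and about centred lengthwise. Then take the T-head hold-down out of its wooden holder, put its head lengthwise down through the jig's slot until the collar sits on the plate, and turn it a quarter turn so that its head locks crosswise under the plate and its arm points straight across the bar. Let go, and leave the offcut, the hammer and the tin where they are.

Things in the scene. Friction and masses are not known exactly. Their poses are not given: they have to be found in the camera images.
- bar_center (a point): Loose square steel bar, dark mill finish, 150 x 16 x 16 mm, about 0.3 kg, lying flat on the table at the start. Point: its centre (8 mm above its underside). x runs along its length, y across, z up. The two ends are alike.
- nest (a point): Nest on the jig's plate for the bar. Point: on the plate's top (40 mm above the table), mid-length and mid-width. x: direction the bar must lie in; y: across, away from the slot; z up. Two pairs of strips (each 26 mm long, 6 wide, 10 tall) are centred 62 mm either side of the point along x; 22 mm clear between the strips of a pair. The 98 mm between the pairs is bare: finger room.
- slot (a point): Middle of the slot through the plate of the jig (fixed grey-painted steel stand with dark strips, 180 mm in x, 116 in y). Point: on the plate's top, 40 mm above the table. x along the slot, parallel to the nest's x; y across it, towards the nest's centre line 46 mm away; z up. Slot 42 mm long, 15 wide; plate 10 mm thick, over a hollow 24 mm high.
- grip (a point): T-head hold-down: loose steel part, about 0.4 kg, 100 mm tall, upright in a wooden holder at the start. Point: centre of its upright grip tab, on the shank's axis, 50 mm above the collar's underside. Tab 36 mm long (x), 12 thick (y), 44 tall (22 above and below the point), on top of the round collar. z up; arm, tab length and T head's length all lie along x, the arm pointing to +x.
- collar (a point): Hold-down: centre of the flat underside of its collar (40 mm diameter, 28 tall), which sits on the plate. Axes as grip. Below: a 9 mm round shank, then the T head 34 mm long (x), 9 wide (y), 18 to 24 mm below this point, with a 28 x 5 mm lead-in down to 28 mm. Inserted, the head has 8 mm of play under the plate and turns freely, either way, without a stop.
- clamp_tip (a point): Hold-down: end of its side arm, at the arm's underside, 66 mm from the shank's axis along x and 18.5 mm above the collar's underside. The arm is 16 mm wide and 9.5 mm thick; with collar and bar both flat on the plate it passes 2.5 mm over the bar.
- holder: Wooden block 100 x 70 x 42 mm, fixed on the table, in whose 46 x 26 mm pocket the hold-down hangs loosely at the start, its collar on the block's top. Origin: centre of its underside; x along its length and the pocket's. Lift the hold-down straight up by 30 mm or more to clear it.
- offcut: Bystander: flat steel offcut 110 x 35 x 8 mm lying beyond the jig; origin at the centre of its underside. Not the bar to be used.
- hammer: Bystander: hammer 280 mm long, lying beyond the jig to the left. Leave it alone.
- tin: Bystander: closed tin, 70 mm in diameter, 90 mm tall, standing on the table; origin at its underside's centre. Leave it alone.

How it is judged (in metres and radians):
On the way, in this order (a step that is already met when the one before it is completed fails the run):
1. the bar lies flat in the nest, let go (x of bar_center in the frame of nest between -0.02 and 0.02 m and y of bar_center in the frame of nest between -0.006 and 0.006 m and z of bar_center in the frame of nest below 0.011 m and angle between the x axis of bar_center and the x axis of nest, either way round below 0.12 rad and contact force between the fingers and bar below 0.2 N), for 0.2 s.
2. the hold-down's head has gone down through the slot lengthwise (horizontal distance between collar and slot below 0.012 m and z of collar in the frame of slot below 0.006 m and angle between the x axis of grip and the x axis of slot, either way round below 0.4 rad), for 0.1 s.
At the end, for the whole second after the job is handed in: Bar flat in the nest (20 mm lengthwise, 6 mm crosswise, 7 degrees). Hold-down upright (4 degrees), collar on the plate (3 mm), shank within 12 mm of the slot's middle, turned to within 15 degrees of square to the slot with its arm over the bar. All at rest (x of bar_center in the frame of nest between -0.02 and 0.02 m and y of bar_center in the frame of nest between -0.006 and 0.006 m and z of bar_center in the frame of nest below 0.011 m and angle between the x axis of bar_center and the x axis of nest, either way round below 0.12 rad and horizontal distance between collar and slot below 0.012 m and z of collar in the frame of slot between -0.004 and 0.003 m and angle between collar's own z axis and vertical below 0.07 rad and angle between the x axis of grip and the y axis of slot, either way round below 0.26 rad and y of clamp_tip in the frame of slot above 0.05 m and linear speed of each of holddown, bar below 0.02 m/s); the robot touches nothing.
It fails at once if the offcut is pushed from its place by more than 30 mm (distance of offcut from where it was at the start of the episode above 0.03 m).
It fails at once if the hammer is pushed from its place by more than 30 mm (distance of hammer from where it was at the start of the episode above 0.03 m).
It fails at once if the tin is pushed from its place by more than 30 mm (distance of tin from where it was at the start of the episode above 0.03 m).
It also fails if it takes over 67 s, if anything falls off the work surface, if the arm or the gripper's body presses on something with over 40 N, if the wrist force passes 120 N, or if a joint passes its speed limit or range.

ROBOT

A 6-joint arm with a two-finger parallel gripper is mounted at the origin on the work surface. World frame = base frame: x ahead of the robot, y to its left, z up, the work surface at z = 0. Lengths are in mm, angles in rad, forces in N, time in s.
With the tool pointing down it reaches from about 300 to 1000 mm from the base axis. Payload 5.1 kg.
Tool frame: the origin (TCP) lies between the finger pads; the fingertips stand 25 mm ahead of it and the grasp point (between the pads) lies 6 mm ahead of it; x points along the fingers, z is the direction in which the jaws open and shut, and the axes are right-handed (so a half turn about x gives the same grasp; the last joint's range is limited). The gripper opens to 95 mm and grips with 3 to 60 N. Pads are 20 mm wide; open, the fingers measure 119 mm over their backs; the gripper's body (75 mm by 180 mm) begins 59 mm behind the grasp point.
Start: joints at [-1.389, 0.124, 1.65, -0, 1.367, -0.083], TCP at [170.083, -627.341, 239.656] pointing down, gripper open.
Joint ranges: [-2.61, 2.61], [-1.02, 2.33], [0.03, 2.71], [-1.35, 4.49], [0.32, 2.68], [-2.91, 2.91]. Speed limits (rad/s): [2.57, 2.57, 3.14, 3.14, 3.14, 3.14].

INTERFACE

Orientations are given as a unit quaternion [x, y, z, w].
In Python, from workcell import bot gives the robot as it stands. The module is installed in compiled form; this text tells all that it offers.
- The arm moves only by the tool move_arm, never from a script. Its argument "commands" is a list of rows, each an object with "claw": the closure in counts, from 0 (fully open) to 255 (shut); "slide": the shift along the tool's x, y, z in m, a list of three; "turn": the turn about the tool's x in rad. A call has 1 to 12 rows; each row shifts and turns the pose as measured when the row begins, along the tool's axes as they then stand; what a row does not reach is not made up. A row lasts 1/10 s, in which the tool goes at most 50 mm and 8.59 degrees, less where a joint would pass 70% of its speed; a pose out of reach is approached as far as the arm can. A call with a gripper value outside its range is refused whole. The fingers move at their own pace and stop on an object; the grip force is fixed at half the most. Time passes only in rows, so rows that do not move let the fingers close. It gives the time, the measured TCP pose, the force and the opening at its end, in the units of the state.
- bot.read_state(): the state, without advancing time (a new reading comes with each control period).
- bot.snapshot(name): name is "side" or "top"; returns the picture (420x560x3 uint8, red, green, blue); there is no depth.
- bot.camera_params(name): a dict with "vfov" (degrees; the focal length in pixels is half the picture's height over the tangent of half this angle, whatever the lens; pixels are square), "cx", "cy" (the principal point, pixels), "k1" (the pictures are not rectified: a ray, as slopes to the right and down, at radius r is drawn at 1 + k1 r^2 times it, then the intrinsics apply), "R" (3x3) and "t" (3): a world point X has camera coordinates R X + t. Camera axes: x right, y down, z forward; pixel columns grow to the right and rows downward; lengths in mm; the calibration is good to about 2 mm. A picture is of the moment at which its call begins. camera_params takes no time and is no camera call.
- bot.job_done(): hands the job in, once; it reports no verdict.
The state is a dict: "clock": time; "joint_pos": joint angles; "qvel": joint speeds; "effort": joint torques, N m; "tool_pos": TCP position; "eef_rot": TCP orientation; "contact_force": force on the tool from outside, world axes, zero at the start; "torque": the same for the moment, N m; "width": finger opening in mm.
Only numpy, scipy, OpenCV 4.12 (cv2) and the standard library are available. Lean on these libraries where they do the work, as an engineer would, in place of code of your own. Each camera call takes 0.05 s, during which the arm holds its last target. There are 200 camera calls.

## Working session

There is one attempt and no reset: what is moved stays moved. The work goes in short steps, Python scripts to look and compute and a tool call to move; the robot and the scene stay as the last step left them, time stands still between calls to the robot, and variables do not carry over. Pictures are saved under pics/ and viewed, about 8 in all and at most 12, crops included, and the job is handed in when it is done.

Besides the shell and the picture viewer there is one more tool, called after "Call:" as name(argument=value, ...) on one line, values as JSON. move_arm: Moves the arm, as the interface text tells. Its arguments: {"type":"object","properties":{"commands":{"type":"array","items":{"type":"object","properties":{"claw":{"type":"number"},"slide":{"type":"array","items":{"type":"number"}},"turn":{"type":"number"}}}}},"required":["commands"]}

```bash
mkdir -p pics; cat > h.py <<'E'
import numpy as np, cv2
from workcell import bot
from scipy.spatial.transform import Rotation as Ro
def cam(n):
    p=bot.camera_params(n); f=210/np.tan(np.radians(p['vfov'])/2)
    return p,f,np.array(p['R']),np.array(p['t'])
def ray(n,uv):
    p,f,R,t=cam(n); d=np.array([(uv[0]-p['cx'])/f,(uv[1]-p['cy'])/f]); s=d.copy()
    for _ in range(30): s=d/(1+p['k1']*(s@s))
    return -R.T@t, R.T@np.array([s[0],s[1],1])
def onz(n,uv,z):
    o,d=ray(n,uv); return o+d*(z-o[2])/d[2]
def proj(n,X):
    p,f,R,t=cam(n); c=R@np.array(X,float)+t; s=c[:2]/c[2]; s=s*(1+p['k1']*(s@s)); return s*f+[p['cx'],p['cy']]
def snap(n,name):
    im=bot.snapshot(n); cv2.imwrite('pics/'+name,im[:,:,::-1]); return im
E
python3 - <<'E'
from h import *
for n in('top','side'):
    snap(n,n+'0.png'); p,f,R,t=cam(n); print(n,p,f,-R.T@t)
s=bot.read_state(); print(s); print(Ro.from_quat(s['eef_rot']).as_matrix().round(3))
E
```

```text
top {'vfov': 53.715678057044286, 'cx': 285.57993418153177, 'cy': 210.6031431705266, 'k1': -0.11629079849752126, 'R': array([[ 0.04625228, -0.99891172, -0.0060078 ],
       [-0.97199812, -0.04361737, -0.23090514],
       [ 0.2303918 ,  0.01651946, -0.97295772]]), 't': array([-26.41530769, 619.79132927, 945.12322454])} 414.6886196461949 [ 385.90913144  -14.96581533 1062.51924055]
side {'vfov': 49.9335201640425, 'cx': 279.9321062278386, 'cy': 205.78685425919258, 'k1': -0.12492840834263533, 'R': array([[-0.9453397 , -0.32605847, -0.00432779],
       [-0.15132216,  0.45040663, -0.87990651],
       [ 0.28885023, -0.83115567, -0.47512714]]), 't': array([563.30295704, 182.64133777, 777.36975527])} 451.02942198971147 [335.60689731 747.52210481 532.49462851]
{'clock': 0.1, 'joint_pos': array([-1.38860942e+00,  1.24458279e-01,  1.65156639e+00, -2.51909507e-05,
        1.36747892e+00, -8.26007742e-02]), 'qvel': array([-0.00024515,  0.00050427, -0.00253419,  0.00112399, -0.00056344,
       -0.00039363]), 'effort': array([ 8.59152769e-04, -4.18880582e+01, -3.61096394e+01,  7.76350172e-02,
        4.61757474e-02, -7.36054358e-05]), 'tool_pos': array([ 169.97423247, -626.82012324,  238.48090061]), 'eef_rot': array([ 0.43006593,  0.56213568, -0.42917213,  0.56112214]), 'contact_force': array([ 0.34460116, -0.33172603,  0.00563019]), 'torque': array([ 0.04303739, -0.06277057,  0.0199865 ]), 'width': 95.19266190486694}
[[-0.     0.965  0.262]
 [ 0.002  0.262 -0.965]
 [-1.     0.    -0.002]]
```

View pics/top0.png

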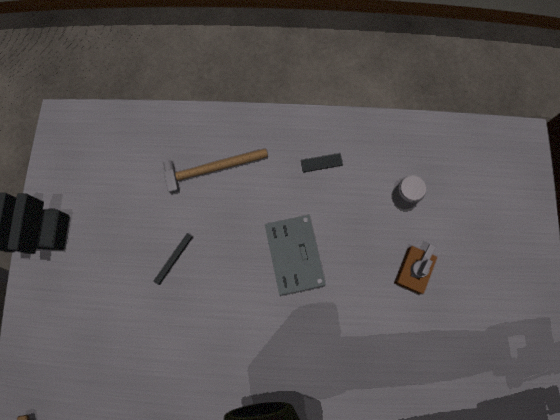

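View pics/side0.png

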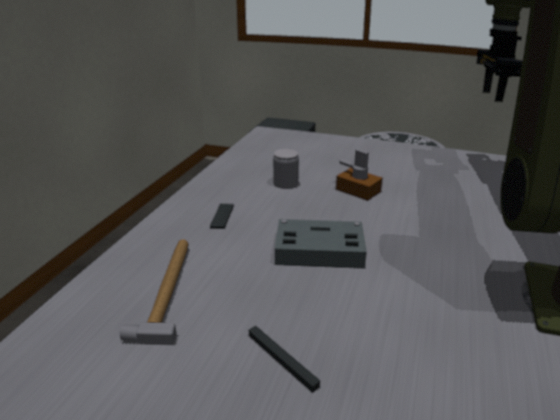

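The top view shows the bar at about (173,259), the jig at (295,255) with its slot at (304,252), and the holder with the hold-down at (417,268). The side view agrees: bar at (283,357), jig at (320,242), hold-down at (360,170). Next I'll segment these and zoom in.

```bash
python3 - <<'E'
from h import *
im=cv2.imread('pics/top0.png'); sd=cv2.imread('pics/side0.png')
def crop(i,x,y,w,h,k): return cv2.resize(i[y:y+h,x:x+w],None,fx=k,fy=k,interpolation=cv2.INTER_CUBIC)
a=crop(im,258,205,80,100,4); b=crop(im,385,230,80,75,4); c=crop(sd,265,210,110,60,4); d=crop(sd,320,140,80,60,4)
o=np.zeros((600,800,3),np.uint8)
b=b[:300]; c=c[:240]
o[:300,0:320]=crop(im,258,207,80,75+0,4)[:300] if 0 else cv2.resize(im[207:302,262:332],(320,300*1),interpolation=cv2.INTER_CUBIC)[:300]
o[:300,330:650]=b; o[310:550,0:440]=c; o[310:550,450:770]=d
o=cv2.convertScaleAbs(o,alpha=1.8); cv2.imwrite('pics/crops.png',o)
g=cv2.cvtColor(im,cv2.COLOR_BGR2GRAY)
def blobs(x,y,w,h,th,mn):
    m=(g[y:y+h,x:x+w]<th).astype(np.uint8); n,l,s,c=cv2.connectedComponentsWithStats(m)
    for i in range(1,n):
        if s[i,4]>=mn:
            pts=np.argwhere(l==i)[:,::-1].astype(np.float32)+[x,y]
            yield s[i,4],c[i]+[x,y],pts
for A,c0,p in blobs(140,225,65,70,55,30):
    r=cv2.minAreaRect(p.astype(np.float32)); bx=cv2.boxPoints(r)
    print('bar',A,c0,r,[onz('top',q,16)[:2].round(1) for q in bx], onz('top',c0,12).round(1))
for th in(40,50,58):
  for A,c0,p in blobs(268,218,54,75,th,6):
    r=cv2.minAreaRect(p.astype(np.float32)); print(th,'jig',A,c0.round(2),np.round(r[1],1),round(r[2],1),onz('top',c0,48).round(1),onz('top',c0,40).round(1))
print(g[225:290:6,268:322:3])
E
```

```text
bar 406 [173.00246305 258.908867  ] ((173.11341857910156, 258.6850891113281), (7.333861827850342, 58.82006072998047), 34.875328063964844) [array([436.1, 329.6]), array([564.3, 254.7]), array([554.1, 238. ]), array([426.5, 312.9])] [494.6 285.3  12. ]
50 jig 9 [284.44 227.44] [3.5 2.5] 18.4 [582.9   3.1  48. ] [584.5   3.2  40. ]
50 jig 10 [273.4 230.2] [4.7 2.5] 56.3 [574.7  30.2  48. ] [576.2  30.6  40. ]
50 jig 11 [301.27 244.91] [1.7 5.1] 76.0 [541.  -40.5  48. ] [542.2 -40.7  40. ]
50 jig 14 [295.79 279.43] [9.2 2.5] 80.5 [455.8 -30.4  48. ] [456.3 -30.5  40. ]
50 jig 14 [284.36 280.07] [6.5 2.5] 78.7 [453.   -2.8  48. ] [453.5  -2.7  40. ]
58 jig 31 [284.97 230.29] [10.9  2.9] 76.0 [575.8   1.5  48. ] [577.3   1.6  40. ]
58 jig 27 [274.04 232.44] [9.8 2.9] 74.1 [569.1  28.3  48. ] [570.6  28.7  40. ]
58 jig 14 [301.36 245.  ] [2. 5.] 90.0 [540.7 -40.7  48. ] [542.  -40.9  40. ]
58 jig 26 [295.81 279.15] [10.   2.7] 77.5 [456.5 -30.4  48. ] [457.  -30.6  40. ]
58 jig 26 [284.62 281.77] [10.4  2.5] 78.7 [448.9  -3.6  48. ] [449.4  -3.5  40. ]
[[ 87  86  87  81  84  66  79  86  81  86  84  82  84  82  82 108 111 108]
 [ 83  82  46  81  83  82  59  85  84  82  85  83  86  83  84  91 115 111]
 [ 81  85  48  80  83  86  85  87  79  90  81  86  87  83  82  80 103 105]
 [ 81  84  84  84  88  82  86  85  81  79  82  84  69  82  82  84  92 107]
 [101  82  84  83  81  83  83  82  83  85  82  80  86  86  82  83  83 110]
 [106  87  85  85  84  81  84  84  81  81  81  73  87  73  84  85  80  92]
 [108 104  83  86  87  84  84  85  80  84  82  83  82  82  84  82  84  84]
 [107 104  87  86  88  88  83  86  85  84  86  84  85  87  83  82  85  87]
 [102 103  94  85  87  86  83  81  88  82  83  82  85  83  85  86  85  83]
 [106 107 109  82  84  63  76  82  89  58  80  82  80  86  81  82  87 123]
 [110 112 108  89  86  84  52  85  84  84  79  85  87  82  85  84  86  83]]
```

View pics/crops.png

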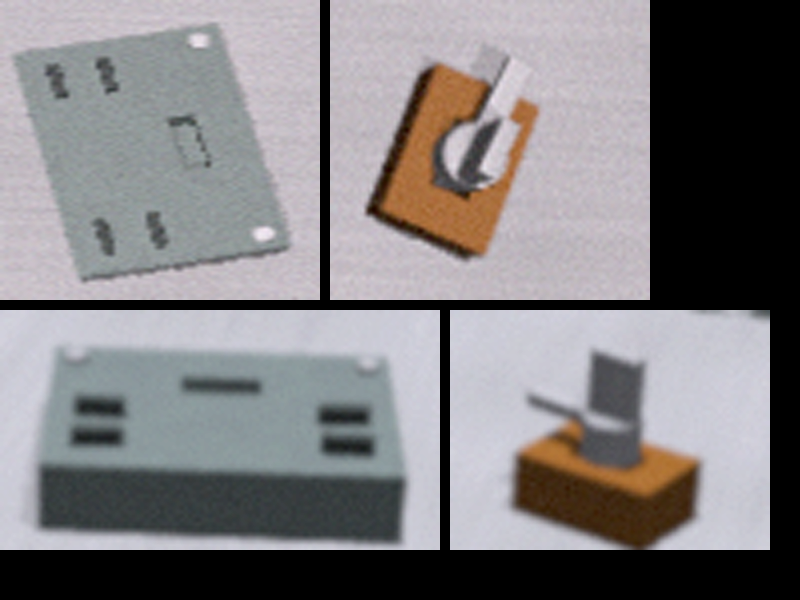

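The crops show the jig strips, the slot (top view about (303.6,252)), the holder, and the hold-down with its arm pointing up and to the right. Four strip blobs give 124 mm × 28 mm spacing, which matches the stated sizes. I'll cross-check with outlines and the side view.

```bash
python3 - <<'E'
from h import *
im=cv2.imread('pics/top0.png'); sd=cv2.imread('pics/side0.png')
a=np.radians(14.9); x=np.array([np.cos(a),np.sin(a)]); y=np.array([-x[1],x[0]]); n=np.array([512.6,-1.0]); s=n-46*y
print('slot pred',s,'top px',proj('top',[*s,40]),'side px',proj('side',[*s,40]),'obs (303.6,252) (320,228.7)')
print('slot from obs',onz('top',(303.6,252),40),onz('side',(320,228.7),40))
hs=cv2.cvtColor(sd,cv2.COLOR_BGR2GRAY); m=(hs[315:395,235:330]<55).astype(np.uint8)
N,l,st,c=cv2.connectedComponentsWithStats(m); i=1+np.argmax(st[1:,4]); p=np.argwhere(l==i)[:,::-1].astype(np.float32)+[235,315]
bx=cv2.boxPoints(cv2.minAreaRect(p.astype(np.float32))); print('bar side ctr',onz('side',p.mean(0),9),[onz('side',q,8)[:2].round() for q in bx],'pred px',proj('side',[496.2,285.5,8]),p.mean(0))
# holder
h=cv2.cvtColor(im,cv2.COLOR_BGR2HSV); g=im.astype(int); m=((g[:,:,2]-g[:,:,0]>50)&(g[:,:,2]>95)).astype(np.uint8)[235:305,385:450]
p=np.argwhere(m)[:,::-1].astype(np.float32)+[385,235]; r=cv2.minAreaRect(p.astype(np.float32)); bx=cv2.boxPoints(r)
w=np.array([onz('top',q,42)[:2] for q in bx]); print('holder',w.round(1),w.mean(0),[np.linalg.norm(w[i]-w[i-1]).round(1) for i in range(4)])
d=cv2.resize(im[238:285,400:447],None,fx=8,fy=8,interpolation=cv2.INTER_NEAREST); e=cv2.resize(sd[145:192,333:385],None,fx=8,fy=8,interpolation=cv2.INTER_NEAREST)
o=np.zeros((376,800,3),np.uint8); o[:,:376]=d; o[:,380:796]=e; cv2.imwrite('pics/hd.png',cv2.convertScaleAbs(o,alpha=1.6))
E
```

```text
slot pred [524.42810849 -45.45329965] top px [302.93284421 252.08243987] side px [319.00083051 228.42115105] obs (303.6,252) (320,228.7)
slot from obs [524.7070658  -47.09766556  40.        ] [522.14751261 -45.02559359  40.        ]
bar side ctr [487.36125381 291.97800493   9.        ] [array([564., 262.]), array([560., 236.]), array([423., 316.]), array([430., 337.])] pred px [280.65248449 355.6789678 ] [284.79059041 359.66789668]
holder [[ 459.7 -282.5]
 [ 549.  -318. ]
 [ 527.8 -379.8]
 [ 438.8 -343.2]] [ 493.83266151 -330.85948355] [np.float64(64.1), np.float64(96.1), np.float64(65.4), np.float64(96.2)]
```

View pics/hd.png

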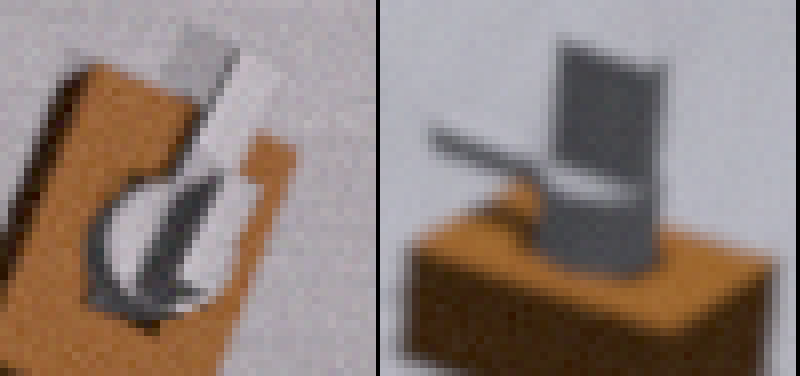

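```bash
python3 - <<'E'
from h import *
c=onz('top',(421.25-.5,268.4-.5),70); t=onz('top',(431.7,246),70); v=(t-c)[:2]
print('collar top',c,'tip',t,np.hypot(*v),np.degrees(np.arctan2(v[1],v[0])))
print('collar side',onz('side',(360,168),70),'tab top side',onz('side',(361.4,151.2),114),onz('side',(355,149.7),114),onz('side',(367.7,152.6),114))
t2=onz('side',(333+50/8-.5,145+133/8-.5),65);print('tip side',t2)
print('tabtop top: strip ends',onz('top',(400+245/8-.5,238+190/8-.5),114),onz('top',(400+195/8-.5,238+298/8-.5),114))
for q in [(210,185),(148,285)]: print('tab face base/top',onz('top',(400+q[0]/8-.5,238+q[1]/8-.5),114))
print('pred grip px top',proj('top',[c[0],c[1],114]),proj('side',[c[0],c[1],114]))
print(bot.read_state()['tool_pos'])
E
```

```text
collar top [ 493.65078265 -330.42261867   70.        ] tip [ 548.13462863 -358.94354606   70.        ] 61.49742086012577 -27.630929945350733
collar side [ 488.63286042 -319.72746965   70.        ] tab top side [ 489.36669135 -325.14696196  114.        ] [ 506.70646814 -330.12304277  114.        ] [ 472.62455763 -320.86522395  114.        ]
tip side [ 552.56232164 -358.48360616   65.        ]
tabtop top: strip ends [ 505.06122522 -338.98055694  114.        ] [ 473.35499406 -323.50964083  114.        ]
tab face base/top [ 506.1470625  -328.61656415  114.        ]
tab face base/top [ 476.62141574 -309.75404063  114.        ]
pred grip px top [426.62915571 266.04203373] [360.08806902 150.27623886]
[ 169.97423247 -626.82012324  238.48090061]
```

Call:
move_arm(commands=[{"claw": 0,"slide": [0,0.03,-0.04],"turn": -0.14},{"claw": 0,"slide": [0,0.03,-0.04],"turn": -0.14},{"claw": 0,"slide": [0,0.04,-0.03],"turn": -0.14},{"claw": 0,"slide": [0,0.04,-0.03],"turn": 0},{"claw": 0,"slide": [0,0.03,-0.04],"turn": 0}])

```text
clock: 0.6
tool_pos: [226.4, -386.9, 233.7]
eef_rot: [0.302, 0.643, -0.296, 0.638]
contact_force: [0.0, 1.2, 1.3]
width: 95.2
```

```bash
cat >> h.py <<'E'
def yaw():
    R=Ro.from_quat(bot.read_state()['eef_rot']).as_matrix(); return np.arctan2(R[1,1],R[0,1])
def plan(X,yt=None,step=.045,ts=.14):
    "rows [slide m], turn to bring TCP to X(mm), tool-y yaw yt(deg)"
    s=bot.read_state(); d=(np.array(X)-s['tool_pos'])/1000; p=yaw(); dy=0 if yt is None else (np.radians(yt)-p+np.pi)%(2*np.pi)-np.pi
    n=int(max(np.ceil(np.linalg.norm(d)/step),np.ceil(abs(dy)/ts),1)); d=d/n
    print('pos',s['tool_pos'].round(1),'yaw',np.degrees(p).round(1),'F',s['contact_force'].round(1),'w',round(s['width'],1),'q6',s['joint_pos'][5].round(2))
    for i in range(n):
        a=p+dy*i/n; print([float(v) for v in np.round([-d[2],d[0]*np.cos(a)+d[1]*np.sin(a),d[0]*np.sin(a)-d[1]*np.cos(a)],4)],round(-dy/n,3))
E
python3 -c "
from h import *
plan([400,-50,200])
plan([495.5,286.5,140],-30)"
```

```text
pos [ 226.4 -386.9  233.7] yaw 39.9 F [0.  1.2 1.3] w 95.2 q6 -0.29
[0.0037, 0.0388, -0.0163] 0.0
[0.0037, 0.0388, -0.0163] 0.0
[0.0037, 0.0388, -0.0163] 0.0
[0.0037, 0.0388, -0.0163] 0.0
[0.0037, 0.0388, -0.0163] 0.0
[0.0037, 0.0388, -0.0163] 0.0
[0.0037, 0.0388, -0.0163] 0.0
[0.0037, 0.0388, -0.0163] 0.0
[0.0037, 0.0388, -0.0163] 0.0
pos [ 226.4 -386.9  233.7] yaw 39.9 F [0.  1.2 1.3] w 95.2 q6 -0.29
[0.0055, 0.0376, -0.0202] 0.072
[0.0055, 0.036, -0.0229] 0.072
[0.0055, 0.0343, -0.0254] 0.072
[0.0055, 0.0324, -0.0278] 0.072
[0.0055, 0.0303, -0.03] 0.072
[0.0055, 0.0281, -0.0321] 0.072
[0.0055, 0.0257, -0.0341] 0.072
[0.0055, 0.0232, -0.0358] 0.072
[0.0055, 0.0206, -0.0374] 0.072
[0.0055, 0.0178, -0.0388] 0.072
[0.0055, 0.015, -0.0399] 0.072
[0.0055, 0.0121, -0.0409] 0.072
[0.0055, 0.0091, -0.0417] 0.072
[0.0055, 0.0061, -0.0422] 0.072
[0.0055, 0.0031, -0.0425] 0.072
[0.0055, 0.0, -0.0427] 0.072
[0.0055, -0.0031, -0.0425] 0.072
```

Call:
move_arm(commands=[{"claw": 0,"slide": [0.004,0.039,-0.016],"turn": 0},{"claw": 0,"slide": [0.004,0.039,-0.016],"turn": 0},{"claw": 0,"slide": [0.004,0.039,-0.016],"turn": 0},{"claw": 0,"slide": [0.004,0.039,-0.016],"turn": 0},{"claw": 0,"slide": [0.004,0.039,-0.016],"turn": 0},{"claw": 0,"slide": [0.004,0.039,-0.016],"turn": 0},{"claw": 0,"slide": [0.004,0.039,-0.016],"turn": 0},{"claw": 0,"slide": [0.004,0.039,-0.016],"turn": 0},{"claw": 0,"slide": [0.004,0.039,-0.016],"turn": 0}])

```text
clock: 1.5
tool_pos: [404.8, -35.1, 196.9]
eef_rot: [0.304, 0.641, -0.299, 0.639]
contact_force: [-0.6, -0.1, -0.9]
width: 95.2
```

```bash
python3 -c "
from h import *
plan([495.5,286.5,120],-30)"
```

```text
pos [404.8 -35.1 196.9] yaw 39.6 F [-0.6 -0.1 -0.9] w 95.2 q6 0.65
[0.0085, 0.0305, -0.0211] 0.135
[0.0085, 0.0274, -0.025] 0.135
[0.0085, 0.0238, -0.0285] 0.135
[0.0085, 0.0197, -0.0314] 0.135
[0.0085, 0.0153, -0.0338] 0.135
[0.0085, 0.0106, -0.0356] 0.135
[0.0085, 0.0058, -0.0367] 0.135
[0.0085, 0.0008, -0.0371] 0.135
[0.0085, -0.0042, -0.0369] 0.135
```

Call:
move_arm(commands=[{"claw": 0,"slide": [0.008,0.03,-0.021],"turn": 0.135},{"claw": 0,"slide": [0.008,0.027,-0.025],"turn": 0.135},{"claw": 0,"slide": [0.008,0.024,-0.028],"turn": 0.135},{"claw": 0,"slide": [0.008,0.02,-0.031],"turn": 0.135},{"claw": 0,"slide": [0.008,0.015,-0.034],"turn": 0.135},{"claw": 0,"slide": [0.008,0.011,-0.036],"turn": 0.135},{"claw": 0,"slide": [0.008,0.006,-0.037],"turn": 0.135},{"claw": 0,"slide": [0.008,0.001,-0.037],"turn": 0.135},{"claw": 0,"slide": [0.008,-0.004,-0.037],"turn": 0.135},{"claw": 0,"slide": [0,0,0],"turn": 0}])

```text
clock: 2.5
tool_pos: [496.8, 299.6, 121.2]
eef_rot: [0.617, 0.347, -0.617, 0.343]
contact_force: [-0.3, -0.5, 0.4]
width: 95.3
```

```bash
python3 -c "
from h import *
plan([495.5,286.5,90],-30)"
```

```text
pos [496.8 299.6 121.2] yaw -31.6 F [-0.3 -0.5  0.4] w 95.3 q6 2.57
[0.0312, 0.0057, 0.0118] -0.028
```

Call:
move_arm(commands=[{"claw": 0,"slide": [0.02,0.006,0.012],"turn": -0.028},{"claw": 0,"slide": [0.02,0,0],"turn": 0},{"claw": 0,"slide": [0.015,0,0],"turn": 0},{"claw": 0,"slide": [0,0,0],"turn": 0}])

```text
clock: 2.9
tool_pos: [494.4, 285.8, 63.4]
eef_rot: [-0.61, -0.358, 0.612, -0.354]
contact_force: [0.9, -0.4, 0.3]
width: 95.5
```

```bash
python3 -c "
from h import *
plan([495.5,286.5,28],-30)
a=cv2.resize(snap('side','b1.png')[260:410,220:360],None,fx=4,fy=4)
cv2.imwrite('pics/b1c.png',cv2.convertScaleAbs(a[:,:,::-1],alpha=1.6))"
```

```text
pos [494.4 285.8  63.4] yaw -29.6 F [ 0.9 -0.4  0.3] w 95.5 q6 2.51
[0.0354, 0.0006, -0.0011] 0.007
```

View pics/b1c.png

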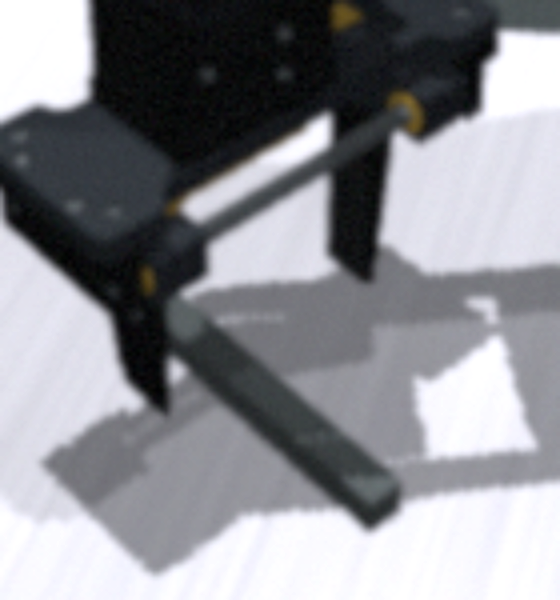

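The fingers straddle the bar, with tips at crop (160,400) and (370,275) and the bar running between them. I'll descend and close.

Call:
move_arm(commands=[{"claw": 0,"slide": [0.018,0,-0.001],"turn": 0.007},{"claw": 0,"slide": [0.014,0,0],"turn": 0},{"claw": 0,"slide": [0.002,0,0],"turn": 0},{"claw": 120,"slide": [0,0,0],"turn": 0},{"claw": 255,"slide": [0,0,0],"turn": 0},{"claw": 255,"slide": [0,0,0],"turn": 0},{"claw": 255,"slide": [0,0,0],"turn": 0},{"claw": 255,"slide": [0,0,0],"turn": 0},{"claw": 255,"slide": [0,0,0],"turn": 0}])

```text
clock: 3.85
tool_pos: [500.2, 288.5, 36.6]
eef_rot: [0.616, 0.355, -0.609, 0.352]
contact_force: [-0.1, 0.8, -0.0]
width: 52.4
```

```bash
python3 -c "
from h import *
plan([495.5,286.5,150],-30)"
```

```text
pos [500.2 288.5  36.6] yaw -30.0 F [-0.1  0.8 -0. ] w 52.4 q6 2.52
[-0.0378, -0.001, 0.0013] 0.0
[-0.0378, -0.001, 0.0013] 0.0
[-0.0378, -0.001, 0.0013] 0.0
```

Call:
move_arm(commands=[{"claw": 255,"slide": [0.004,-0.002,0],"turn": 0},{"claw": 255,"slide": [0.003,-0.001,0],"turn": 0}])

```text
clock: 4.05
tool_pos: [498.0, 290.3, 30.0]
eef_rot: [0.617, 0.355, -0.608, 0.352]
contact_force: [-0.1, 0.7, 0.1]
width: 36.6
```

```bash
python3 -c "
from h import *
plan([495.5,286.5,28],-30)"
```

```text
pos [498.  290.3  30. ] yaw -30.0 F [-0.1  0.7  0.1] w 36.6 q6 2.52
[0.002, -0.0003, 0.0046] 0.0
```

Call:
move_arm(commands=[{"claw": 255,"slide": [0.003,0,0.003],"turn": 0},{"claw": 255,"slide": [0.001,0,0],"turn": 0},{"claw": 255,"slide": [0,0,0],"turn": 0},{"claw": 255,"slide": [0,0,0],"turn": 0},{"claw": 255,"slide": [0,0,0],"turn": 0}])

```text
clock: 4.55
tool_pos: [495.1, 286.3, 25.4]
eef_rot: [0.615, 0.355, -0.61, 0.353]
contact_force: [-0.6, -0.2, 2.0]
width: 15.8
```

```bash
python3 -c "
from h import *
plan([495.5,286.5,150],-30)"
```

```text
pos [495.1 286.3  25.4] yaw -29.9 F [-0.6 -0.2  2. ] w 15.8 q6 2.52
[-0.0415, 0.0001, -0.0001] 0.0
[-0.0415, 0.0001, -0.0001] 0.0
[-0.0415, 0.0001, -0.0001] 0.0
```

Call:
move_arm(commands=[{"claw": 255,"slide": [-0.02,0,0],"turn": 0},{"claw": 255,"slide": [-0.04,0,0],"turn": 0},{"claw": 255,"slide": [-0.04,0,0],"turn": 0},{"claw": 255,"slide": [-0.005,0,0],"turn": 0}])

```text
clock: 4.95
tool_pos: [490.6, 283.8, 126.6]
eef_rot: [-0.61, -0.355, 0.614, -0.352]
contact_force: [1.4, -0.5, -2.4]
width: 16.1
```

```bash
python3 -c "
from h import *
plan([512,-1,125],14.9)"
```

```text
pos [490.6 283.8 126.6] yaw -29.9 F [ 1.4 -0.5 -2.4] w 16.1 q6 2.52
[0.0002, 0.0229, 0.0337] -0.112
[0.0002, 0.019, 0.0361] -0.112
[0.0002, 0.0149, 0.038] -0.112
[0.0002, 0.0106, 0.0394] -0.112
[0.0002, 0.0061, 0.0403] -0.112
[0.0002, 0.0016, 0.0408] -0.112
[0.0002, -0.003, 0.0407] -0.112
```

Call:
move_arm(commands=[{"claw": 255,"slide": [0,0.023,0.034],"turn": -0.112},{"claw": 255,"slide": [0,0.019,0.036],"turn": -0.112},{"claw": 255,"slide": [0,0.015,0.038],"turn": -0.112},{"claw": 255,"slide": [0,0.011,0.039],"turn": -0.112},{"claw": 255,"slide": [0,0.006,0.04],"turn": -0.112},{"claw": 255,"slide": [0,0.002,0.03],"turn": -0.112},{"claw": 255,"slide": [0,-0.002,0.02],"turn": -0.112},{"claw": 255,"slide": [0,0,0],"turn": 0}])

```text
clock: 5.75
tool_pos: [507.0, 22.9, 111.7]
eef_rot: [0.416, 0.575, -0.425, 0.562]
contact_force: [0.3, -0.0, -2.5]
width: 15.7
```

```bash
python3 -c "
from h import *
plan([512,-1,125],14.9)"
```

```text
pos [507.   22.9 111.7] yaw 17.1 F [ 0.3 -0.  -2.5] w 15.7 q6 1.21
[-0.0133, -0.0022, 0.0243] 0.038
```

Call:
move_arm(commands=[{"claw": 255,"slide": [-0.004,-0.001,0.012],"turn": 0.02},{"claw": 255,"slide": [0,-0.001,0.012],"turn": 0.018},{"claw": 255,"slide": [0,0,0],"turn": 0},{"claw": 255,"slide": [0,0,0],"turn": 0}])

```text
clock: 6.15
tool_pos: [510.3, -0.8, 112.0]
eef_rot: [0.428, 0.567, -0.438, 0.551]
contact_force: [-0.5, -0.2, -2.0]
width: 15.7
```

```bash
python3 -c "
from h import *
plan([512.5,-1,85],14.9)"
```

```text
pos [510.3  -0.8 112. ] yaw 14.5 F [-0.5 -0.2 -2. ] w 15.7 q6 1.21
[0.027, 0.0021, 0.0007] -0.007
```

Call:
move_arm(commands=[{"claw": 255,"slide": [0.013,0.001,0.0005],"turn": -0.005},{"claw": 255,"slide": [0.013,0.001,0],"turn": 0},{"claw": 255,"slide": [0,0,0],"turn": 0}])

```text
clock: 6.45
tool_pos: [511.6, 0.6, 83.7]
eef_rot: [0.426, 0.569, -0.436, 0.552]
contact_force: [-0.4, 0.1, -2.3]
width: 15.7
```

```bash
python3 -c "
from h import *
plan([512.5,-1,65],14.9)
a=snap('side','n1.png')[170:280,250:390]; b=snap('top','n1t.png')[200:310,245:345]
o=np.hstack([cv2.resize(a,None,fx=3.2,fy=3.2,interpolation=cv2.INTER_CUBIC),cv2.resize(b,None,fx=3.2,fy=3.2,interpolation=cv2.INTER_CUBIC)])
cv2.imwrite('pics/n1c.png',cv2.convertScaleAbs(o[:,:,::-1],alpha=1.8))"
```

```text
pos [511.6   0.6  83.7] yaw 14.9 F [-0.4  0.1 -2.3] w 15.7 q6 1.21
[0.0187, 0.0004, 0.0018] -0.0
```

View pics/n1c.png

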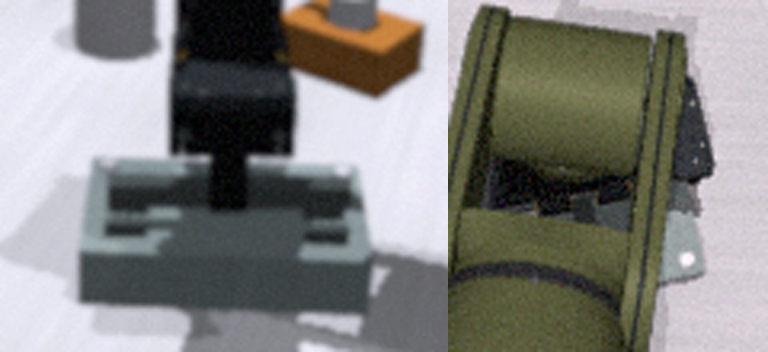

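The top view is blocked by the arm. The side view shows the bar spanning crop columns 107–350 over the strips, with the fingers at column 230 between the strip pairs. I'll lower it while watching the force.

Call:
move_arm(commands=[{"claw": 255,"slide": [0.005,0.0005,0.0015],"turn": 0},{"claw": 255,"slide": [0.005,0,0],"turn": 0},{"claw": 255,"slide": [0.003,0,0],"turn": 0}])

```text
clock: 6.85
tool_pos: [514.3, -0.8, 72.6]
eef_rot: [0.427, 0.567, -0.435, 0.554]
contact_force: [-0.2, 1.1, -2.5]
width: 16.0
```

```bash
python3 -c "
from h import *
plan([512.5,-1,65],14.9)
for s in (-75,75):
  for z in (53,69): print(s,z,(proj('side',[512+s*.966,-1+s*.257,z])-[250,170])*3.2)"
```

```text
pos [514.3  -0.8  72.6] yaw 14.9 F [-0.2  1.1 -2.5] w 16.0 q6 1.2
[0.0076, -0.0018, -0.0003] 0.0
-75 53 [343.04703663 211.33291162]
-75 69 [345.09284313 189.39963324]
75 53 [103.12634859 203.38066513]
75 69 [103.0787818  181.53526411]
```

Call:
move_arm(commands=[{"claw": 255,"slide": [0.003,0,0],"turn": 0},{"claw": 255,"slide": [0.003,0,0],"turn": 0},{"claw": 255,"slide": [0.002,0,0],"turn": 0}])

```text
clock: 7.15
tool_pos: [514.3, -1.0, 65.3]
eef_rot: [0.426, 0.567, -0.435, 0.554]
contact_force: [-9.4, 0.3, 16.5]
width: 15.8
```

```bash
python3 -c "
from h import *
plan([512.5,-1,65],14.9)"
```

```text
pos [514.3  -1.   65.3] yaw 14.9 F [-9.4  0.3 16.5] w 15.8 q6 1.2
[0.0003, -0.0017, -0.0005] 0.0
```

Contact came at TCP z = 65.3, as predicted (40 + 25.4). I'll release and rise.

Call:
move_arm(commands=[{"claw": 200,"slide": [-0.001,0,0],"turn": 0},{"claw": 150,"slide": [0,0,0],"turn": 0},{"claw": 150,"slide": [0,0,0],"turn": 0},{"claw": 150,"slide": [0,0,0],"turn": 0},{"claw": 150,"slide": [0,0,0],"turn": 0},{"claw": 150,"slide": [-0.02,0,0],"turn": 0},{"claw": 150,"slide": [-0.04,0,0],"turn": 0},{"claw": 100,"slide": [-0.04,0,0],"turn": 0}])

```text
clock: 7.95
tool_pos: [513.1, -0.9, 163.0]
eef_rot: [0.424, 0.571, -0.437, 0.55]
contact_force: [0.1, 0.2, 0.2]
width: 43.6
```

```bash
python3 -c "
from h import *
plan([491,-325,240],-27)"
```

```text
pos [513.1  -0.9 163. ] yaw 14.9 F [0.1 0.2 0.2] w 43.6 q6 1.2
[-0.0096, -0.0131, 0.0384] 0.091
[-0.0096, -0.0095, 0.0395] 0.091
[-0.0096, -0.0059, 0.0402] 0.091
[-0.0096, -0.0022, 0.0405] 0.091
[-0.0096, 0.0015, 0.0406] 0.091
[-0.0096, 0.0052, 0.0403] 0.091
[-0.0096, 0.0089, 0.0396] 0.091
[-0.0096, 0.0125, 0.0386] 0.091
```

Call:
move_arm(commands=[{"claw": 80,"slide": [-0.01,-0.013,0.038],"turn": 0.091},{"claw": 80,"slide": [-0.01,-0.01,0.039],"turn": 0.091},{"claw": 80,"slide": [-0.01,-0.006,0.04],"turn": 0.091},{"claw": 80,"slide": [-0.01,-0.002,0.04],"turn": 0.091},{"claw": 80,"slide": [-0.01,0.002,0.04],"turn": 0.091},{"claw": 80,"slide": [-0.01,0.005,0.035],"turn": 0.091},{"claw": 80,"slide": [-0.01,0.008,0.02],"turn": 0.091},{"claw": 80,"slide": [0,0.01,0.01],"turn": 0.091},{"claw": 80,"slide": [0,0,0],"turn": 0}])

```text
clock: 8.85
tool_pos: [507.9, -282.1, 244.1]
eef_rot: [-0.601, -0.366, 0.613, -0.359]
contact_force: [-0.6, 1.3, 0.5]
width: 65.2
```

```bash
python3 -c "
from h import *
plan([491,-325,160],-27)
a=snap('top','m1.png')[205:305,255:335]; b=snap('side','m1s.png')[200:275,260:380]; c=cv2.resize(cv2.imread('pics/m1s.png')[100:200,310:420,::-1],None,fx=3,fy=3,interpolation=cv2.INTER_CUBIC)
o=np.zeros((600,800,3),np.uint8); o[:400,:320]=cv2.resize(a,None,fx=4,fy=4,interpolation=cv2.INTER_CUBIC); o[:300,320:800]=cv2.resize(b,None,fx=4,fy=4,interpolation=cv2.INTER_CUBIC); o[300:,400:730]=c
cv2.imwrite('pics/m1c.png',cv2.convertScaleAbs(o[:,:,::-1],alpha=1.8))"
```

```text
pos [ 507.9 -282.1  244.1] yaw -28.3 F [-0.6  1.3  0.5] w 65.2 q6 1.47
[0.028, 0.0018, 0.0152] -0.008
[0.028, 0.0017, 0.0153] -0.008
[0.028, 0.0016, 0.0153] -0.008
```

View pics/m1c.png

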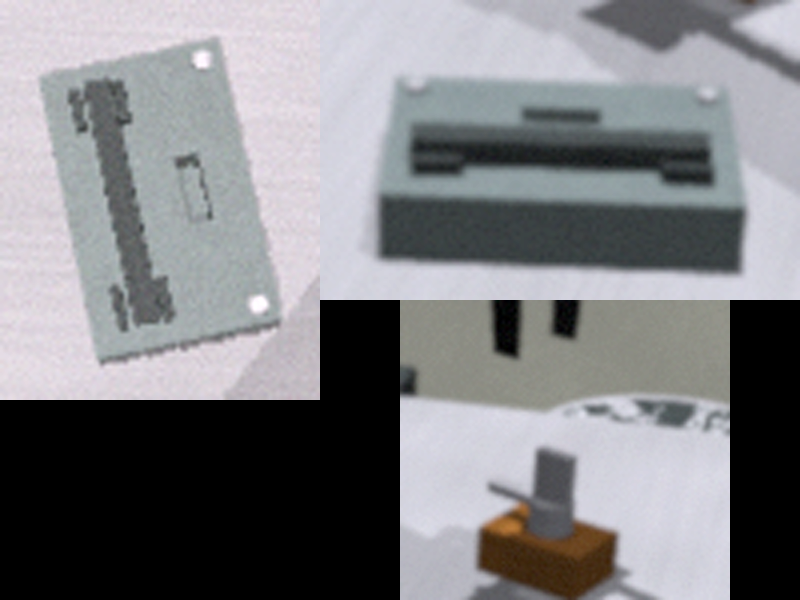

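The bar is flat in the nest in both views: top-crop (105,85)–(150,320), centred between the strips. The slot is at top-crop (194,186). Now the hold-down.

Call:
move_arm(commands=[{"claw": 80,"slide": [0.02,0.003,0.02],"turn": -0.01},{"claw": 80,"slide": [0.02,0.002,0.02],"turn": -0.01},{"claw": 80,"slide": [0.02,0.002,0.01],"turn": -0.01},{"claw": 80,"slide": [0.01,0,0],"turn": 0},{"claw": 80,"slide": [0,0,0],"turn": 0}])

```text
clock: 9.45
tool_pos: [489.5, -323.2, 171.9]
eef_rot: [-0.593, -0.381, 0.604, -0.373]
contact_force: [0.4, 0.7, -0.2]
width: 65.2
```

```bash
python3 -c "
from h import *
plan([490.5,-328,101],-26)
a=onz('top',(303,251),40);b=onz('side',(319.8,228.3),40);print(a,b)
q=[onz('top',(255+u/4-.4,205+v/4-.4),40) for u,v in((40,75),(218,38),(282,320),(100,355))]
print(np.array(q).round(1),sum(q)/4,[np.degrees(np.arctan2(*(q[i]-q[j])[1::-1])) for i,j in((0,3),(1,2))],np.linalg.norm(q[0]-q[3]),np.linalg.norm(q[0]-q[1]))"
```

```text
pos [ 489.5 -323.2  171.9] yaw -25.5 F [ 0.4  0.7 -0.2] w 65.2 q6 1.35
[0.0354, 0.0015, 0.002] 0.004
[0.0354, 0.0015, 0.0019] 0.004
[527.13440744 -45.51826955  40.        ] [522.95627539 -46.46386338  40.        ]
[[ 592.7   53.6   40. ]
 [ 621.6  -57.5   40. ]
 [ 446.9 -102.6   40. ]
 [ 420.9    7.4   40. ]] [520.53069117 -24.75878932  40.        ] [np.float64(15.07442190335444), np.float64(14.478890614745888)] 177.9658709862467 114.79366057784343
```

Call:
move_arm(commands=[{"claw": 80,"slide": [0.03,0.001,0.002],"turn": 0.004},{"claw": 80,"slide": [0.025,0.001,0.002],"turn": 0},{"claw": 80,"slide": [0.01,0,0],"turn": 0},{"claw": 80,"slide": [0,0,0],"turn": 0}])

```text
clock: 9.85
tool_pos: [491.6, -324.9, 109.4]
eef_rot: [-0.593, -0.38, 0.602, -0.375]
contact_force: [0.0, 0.8, 0.1]
width: 65.2
```

```bash
python3 -c "
from h import *
plan([490.5,-328,101],-26)
a=snap('top','g1.png')[230:300,385:465]; b=snap('side','g1s.png')[110:210,315:405]
o=np.zeros((400,720,3),np.uint8); o[:280,:320]=cv2.resize(a,None,fx=4,fy=4,interpolation=cv2.INTER_CUBIC); o[:,330:690]=cv2.resize(b,None,fx=4,fy=4,interpolation=cv2.INTER_CUBIC)
cv2.imwrite('pics/g1c.png',cv2.convertScaleAbs(o[:,:,::-1],alpha=1.8))"
```

```text
pos [ 491.6 -324.9  109.4] yaw -25.4 F [0.  0.8 0.1] w 65.2 q6 1.35
[0.0084, 0.0003, 0.0033] 0.01
```

View pics/g1c.png

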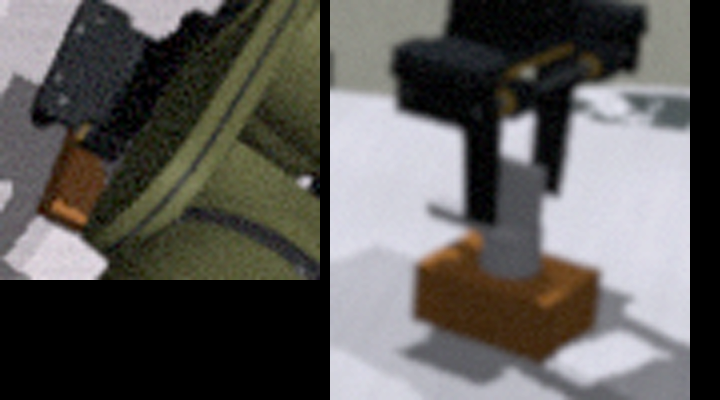

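The fingers straddle the tab: tips at crop (483,220) and (550,190), tab centre near column 520. I'll descend the last bit and close.

Call:
move_arm(commands=[{"claw": 80,"slide": [0.008,-0.001,0.003],"turn": 0},{"claw": 150,"slide": [0.001,0,0],"turn": 0},{"claw": 180,"slide": [0,0,0],"turn": 0}])

```text
clock: 10.25
tool_pos: [492.1, -329.4, 105.8]
eef_rot: [-0.594, -0.377, 0.601, -0.379]
contact_force: [0.7, -0.2, -0.0]
width: 54.2
```

```bash
python3 -c "
from h import *
plan([489.5,-328,100],-26)"
```

```text
pos [ 492.1 -329.4  105.8] yaw -25.4 F [ 0.7 -0.2 -0. ] w 54.2 q6 1.34
[0.0058, -0.003, -0.0002] 0.011
```

Call:
move_arm(commands=[{"claw": 200,"slide": [0.004,-0.001,0],"turn": 0},{"claw": 255,"slide": [0.001,-0.001,0],"turn": 0},{"claw": 255,"slide": [0,0,0],"turn": 0},{"claw": 255,"slide": [0,0,0],"turn": 0},{"claw": 255,"slide": [0,0,0],"turn": 0},{"claw": 255,"slide": [0,0,0],"turn": 0}])

```text
clock: 10.85
tool_pos: [490.4, -329.2, 101.4]
eef_rot: [-0.595, -0.376, 0.601, -0.379]
contact_force: [0.4, -1.1, -0.9]
width: 11.7
```

```bash
python3 -c "
from h import *
plan([489.5,-328,180],-26)"
```

```text
pos [ 490.4 -329.2  101.4] yaw -25.4 F [ 0.4 -1.1 -0.9] w 11.7 q6 1.34
[-0.0393, -0.0007, -0.0003] 0.005
[-0.0393, -0.0007, -0.0003] 0.005
```

Call:
move_arm(commands=[{"claw": 255,"slide": [-0.01,0,0],"turn": 0},{"claw": 255,"slide": [-0.02,0,0],"turn": 0},{"claw": 255,"slide": [-0.03,0,0],"turn": 0},{"claw": 255,"slide": [-0.03,0,0],"turn": 0},{"claw": 255,"slide": [-0.01,0,0],"turn": 0},{"claw": 255,"slide": [0,0,0],"turn": 0}])

```text
clock: 11.45
tool_pos: [487.1, -324.9, 198.3]
eef_rot: [-0.593, -0.382, 0.602, -0.374]
contact_force: [-0.1, -0.3, -5.5]
width: 11.7
```

```bash
python3 -c "
from h import *
plan([524.5,-45.5,200],14.9)"
```

```text
pos [ 487.1 -324.9  198.3] yaw -25.4 F [-0.1 -0.3 -5.5] w 11.7 q6 1.34
[-0.0002, -0.0123, -0.0383] -0.1
[-0.0002, -0.0084, -0.0394] -0.1
[-0.0002, -0.0044, -0.04] -0.1
[-0.0002, -0.0004, -0.0403] -0.1
[-0.0002, 0.0037, -0.0401] -0.1
[-0.0002, 0.0077, -0.0395] -0.1
[-0.0002, 0.0116, -0.0386] -0.1
```

Call:
move_arm(commands=[{"claw": 255,"slide": [0,-0.012,-0.038],"turn": -0.1},{"claw": 255,"slide": [0,-0.008,-0.039],"turn": -0.1},{"claw": 255,"slide": [0,-0.004,-0.04],"turn": -0.1},{"claw": 255,"slide": [0,0,-0.04],"turn": -0.1},{"claw": 255,"slide": [0,0.004,-0.035],"turn": -0.1},{"claw": 255,"slide": [0,0.007,-0.025],"turn": -0.1},{"claw": 255,"slide": [0,0.008,-0.015],"turn": -0.1},{"claw": 255,"slide": [0,0,0],"turn": 0}])

```text
clock: 12.25
tool_pos: [517.6, -79.6, 181.9]
eef_rot: [0.419, 0.578, -0.43, 0.552]
contact_force: [0.4, -0.4, -4.6]
width: 12.1
```

```bash
python3 -c "
from h import *
plan([524.5,-45.5,170],14.9)"
```

```text
pos [517.6 -79.6 181.9] yaw 16.2 F [ 0.4 -0.4 -4.6] w 12.1 q6 1.03
[0.0119, 0.0161, -0.0308] 0.023
```

Call:
move_arm(commands=[{"claw": 255,"slide": [0.01,0.008,-0.015],"turn": 0.012},{"claw": 255,"slide": [0.01,0.008,-0.014],"turn": 0.011},{"claw": 255,"slide": [0.003,0,0],"turn": 0},{"claw": 255,"slide": [0,0,0],"turn": 0},{"claw": 255,"slide": [0,0,0],"turn": 0}])

```text
clock: 12.75
tool_pos: [520.3, -48.0, 151.6]
eef_rot: [0.425, 0.575, -0.441, 0.543]
contact_force: [0.1, -0.7, -4.2]
width: 11.9
```

```bash
python3 -c "
from h import *
plan([524.5,-45.5,145],14.9)
im=snap('side','s1.png'); s=bot.read_state()['tool_pos']; print('axis px collar-bottom pred',proj('side',[s[0],s[1],s[2]-59.4]),'head', proj('side',[s[0],s[1],s[2]-87.4]))
for k in(-17,17):print('head ends',proj('side',[s[0]+k*.966,s[1]+k*.257,s[2]-80]))
a=cv2.resize(im[130:260,260:390],None,fx=4.6,fy=4.6,interpolation=cv2.INTER_CUBIC)
cv2.imwrite('pics/s1c.png',cv2.convertScaleAbs(a[:,:,::-1],alpha=2))"
```

```text
pos [520.3 -48.  151.6] yaw 14.5 F [ 0.1 -0.7 -4.2] w 11.9 q6 1.12
[0.0066, 0.0047, -0.0013] -0.007
axis px collar-bottom pred [322.22796552 206.32712025] head [321.68300929 218.16362486]
head ends [330.04137679 215.32496653]
head ends [313.62007624 214.81166263]
```

View pics/s1c.png

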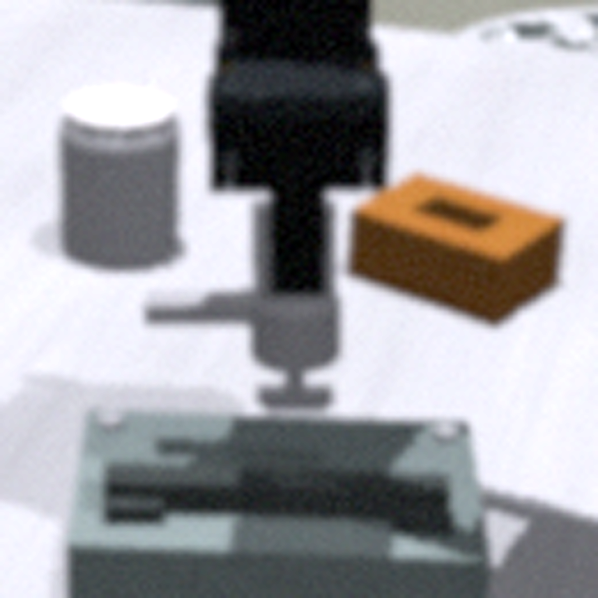

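Side crop: the head spans columns 258–332 and the slot is at about (175,445), so the hold-down is upright and clear of the plate. Observed head and fingers sit about 2 px right of prediction, so I'll aim about 2–3 mm further along the slot's +x, at (526.8,−45.2).

Call:
move_arm(commands=[{"claw": 255,"slide": [0.003,0.003,-0.0005],"turn": -0.007},{"claw": 255,"slide": [0.003,0.003,0],"turn": 0},{"claw": 255,"slide": [0,0.001,0],"turn": 0},{"claw": 255,"slide": [0,0,0],"turn": 0}])

```text
clock: 13.2
tool_pos: [527.9, -47.5, 146.1]
eef_rot: [0.424, 0.575, -0.439, 0.545]
contact_force: [0.4, 0.7, -5.4]
width: 11.5
```

```bash
cat >> h.py <<'E'
def hd():
    "collar/head seen in side view vs prediction from TCP"
    im=cv2.cvtColor(bot.snapshot('side'),cv2.COLOR_RGB2GRAY)
    return im
E
python3 -c "
from h import *
plan([526.8,-45.2,131],14.9)
im=snap('side','s2.png'); s=bot.read_state()['tool_pos']
print('pred head',proj('side',[*s[:2],s[2]-80]))
g=cv2.cvtColor(im,cv2.COLOR_RGB2GRAY)
r=int(round(proj('side',[*s[:2],s[2]-80])[1]))
for k in range(r-2,r+4): print(k,g[k,306:340])
"
```

```text
pos [527.9 -47.5 146.1] yaw 14.8 F [ 0.4  0.7 -5.4] w 11.5 q6 1.12
[0.0151, -0.0005, -0.0025] -0.002
pred head [318.12245953 216.9577851 ]
215 [108 111 116 121 120 114 103  96  93  94  92  83  67  51  48  54  70  85
  91  94  94  96 106 114 120 121 121 121 121 122 123 121 121 120]
216 [106 108 111 116 117 108  90  74  68  68  68  65  54  50  48  49  57  64
  69  68  68  78  97 111 120 121 122 121 121 122 123 122 121 120]
217 [106 105 107 111 112 105  84  62  52  53  54  52  50  48  48  48  51  53
  53  52  53  66  91 112 120 121 123 122 121 121 123 121 121 119]
218 [105 104 105 106 107  97  80  60  49  48  49  46  46  49  48  47  47  46
  49  48  50  67  90 112 120 123 123 123 122 123 122 122 122 119]
219 [ 98  97  94  96  95  86  73  58  48  47  48  47  48  48  46  47  49  50
  49  47  50  67  90 107 114 117 117 117 117 118 119 117 117 116]
220 [ 82  77  74  74  72  66  58  50  47  48  48  46  45  47  46  45  46  46
  46  46  50  65  79  90  95  96  96  96 101 104 102 103 101 100]
```

The head is centred at pixel column 319.8 and the slot at 319.8, so lengthwise is right. It needs 2.5 mm across. Then I'll descend guarded.

Call:
move_arm(commands=[{"claw": 255,"slide": [0.005,0,-0.002],"turn": 0},{"claw": 255,"slide": [0.005,0,-0.001],"turn": 0},{"claw": 255,"slide": [0.002,0,0],"turn": 0}])

```text
clock: 13.55
tool_pos: [526.8, -44.2, 133.8]
eef_rot: [0.424, 0.575, -0.439, 0.545]
contact_force: [-0.6, -0.4, -4.7]
width: 11.9
```

```bash
python3 -c "
from h import *
plan([527.2,-45.2,122],14.9)"
```

```text
pos [526.8 -44.2 133.8] yaw 14.8 F [-0.6 -0.4 -4.7] w 11.9 q6 1.13
[0.0118, 0.0002, 0.001] -0.002
```

Call:
move_arm(commands=[{"claw": 255,"slide": [0.004,0,0.001],"turn": 0},{"claw": 255,"slide": [0.004,0,0],"turn": 0},{"claw": 255,"slide": [0.003,0,0],"turn": 0}])

```text
clock: 13.85
tool_pos: [526.2, -45.0, 121.6]
eef_rot: [0.424, 0.575, -0.439, 0.545]
contact_force: [-0.6, 0.3, -4.9]
width: 11.9
```

```bash
python3 -c "
from h import *
plan([527.2,-45.2,110],14.9)"
```

```text
pos [526.2 -45.  121.6] yaw 14.8 F [-0.6  0.3 -4.9] w 11.9 q6 1.13
[0.0116, 0.0009, 0.0004] -0.002
```

No contact, with the lead-in about 6 mm below the plate top. Continuing.

Call:
move_arm(commands=[{"claw": 255,"slide": [0.003,0.0005,0],"turn": 0},{"claw": 255,"slide": [0.003,0,0],"turn": 0},{"claw": 255,"slide": [0.003,0,0],"turn": 0}])

```text
clock: 14.15
tool_pos: [526.3, -44.8, 111.6]
eef_rot: [0.424, 0.575, -0.439, 0.545]
contact_force: [0.1, -0.2, -5.1]
width: 11.9
```

```bash
python3 -c "
from h import *
plan([527.2,-45.2,100],14.9)"
```

```text
pos [526.3 -44.8 111.6] yaw 14.8 F [ 0.1 -0.2 -5.1] w 11.9 q6 1.13
[0.0116, 0.0008, 0.0006] -0.002
```

Call:
move_arm(commands=[{"claw": 255,"slide": [0.004,0,0],"turn": 0},{"claw": 255,"slide": [0.004,0,0],"turn": 0},{"claw": 255,"slide": [0.002,0,0],"turn": 0}])

```text
clock: 14.45
tool_pos: [525.7, -44.8, 100.7]
eef_rot: [0.424, 0.575, -0.439, 0.545]
contact_force: [0.4, 0.2, -4.6]
width: 11.8
```

```bash
python3 -c "
from h import *
plan([527.2,-45.2,100],14.9)"
```

```text
pos [525.7 -44.8 100.7] yaw 14.8 F [ 0.4  0.2 -4.6] w 11.8 q6 1.13
[0.0007, 0.0013, 0.0008] -0.002
```

Call:
move_arm(commands=[{"claw": 255,"slide": [0.001,0,0],"turn": 0},{"claw": 255,"slide": [0.001,0,0],"turn": 0},{"claw": 255,"slide": [0,0,0],"turn": 0}])

```text
clock: 14.75
tool_pos: [526.1, -44.9, 100.2]
eef_rot: [0.424, 0.575, -0.439, 0.545]
contact_force: [0.7, 1.0, -5.1]
width: 11.8
```

Call:
move_arm(commands=[{"claw": 255,"slide": [-0.001,0,0],"turn": -0.08},{"claw": 255,"slide": [0,0,0],"turn": -0.1},{"claw": 255,"slide": [0,0,0],"turn": -0.1},{"claw": 255,"slide": [0,0,0],"turn": -0.1}])

```text
clock: 15.15
tool_pos: [526.7, -44.9, 100.2]
eef_rot: [0.309, 0.649, -0.318, 0.619]
contact_force: [-0.9, 0.2, -4.9]
width: 11.7
```

```bash
python3 -c "
from h import *
plan([526,-45,100.5],104.9)"
```

```text
pos [526.7 -44.9 100.2] yaw 37.4 F [-0.9  0.2 -4.9] w 11.7 q6 0.73
[-0.0, -0.0001, -0.0] -0.131
[-0.0, -0.0001, -0.0] -0.131
[-0.0, -0.0001, -0.0001] -0.131
[-0.0, -0.0, -0.0001] -0.131
[-0.0, -0.0, -0.0001] -0.131
[-0.0, -0.0, -0.0001] -0.131
[-0.0, -0.0, -0.0001] -0.131
[-0.0, -0.0, -0.0001] -0.131
[-0.0, 0.0, -0.0001] -0.131
```

Turning freely with no side force. Finishing the turn.

Call:
move_arm(commands=[{"claw": 255,"slide": [0,0,0],"turn": -0.13},{"claw": 255,"slide": [0,0,0],"turn": -0.13},{"claw": 255,"slide": [0,0,0],"turn": -0.13},{"claw": 255,"slide": [0,0,0],"turn": -0.13}])

```text
clock: 15.55
tool_pos: [527.7, -46.1, 99.9]
eef_rot: [0.131, 0.708, -0.133, 0.68]
contact_force: [-0.5, -1.5, -4.0]
width: 11.7
```

```bash
python3 -c "
from h import *
plan([526,-45,100.5],104.9)"
```

```text
pos [527.7 -46.1  99.9] yaw 68.4 F [-0.5 -1.5 -4. ] w 11.7 q6 0.19
[-0.0001, 0.0001, -0.0004] -0.127
[-0.0001, 0.0001, -0.0004] -0.127
[-0.0001, 0.0002, -0.0004] -0.127
[-0.0001, 0.0002, -0.0003] -0.127
[-0.0001, 0.0003, -0.0003] -0.127
```

Call:
move_arm(commands=[{"claw": 255,"slide": [0,0,-0.0005],"turn": -0.13},{"claw": 255,"slide": [0,0,-0.0005],"turn": -0.13},{"claw": 255,"slide": [0,0,0],"turn": -0.13},{"claw": 255,"slide": [0,0,0],"turn": -0.12},{"claw": 255,"slide": [0,0,0],"turn": -0.07},{"claw": 255,"slide": [0,0,0],"turn": 0}])

```text
clock: 16.15
tool_pos: [528.3, -47.2, 99.8]
eef_rot: [-0.079, 0.714, 0.083, 0.691]
contact_force: [-1.5, 0.5, -1.8]
width: 11.9
```

```bash
python3 -c "
from h import *
plan([526,-45,99.5],104.9)"
```

```text
pos [528.3 -47.2  99.8] yaw 103.2 F [-1.5  0.5 -1.8] w 11.9 q6 -0.42
[0.0003, 0.0026, -0.0017] -0.03
```

Call:
move_arm(commands=[{"claw": 255,"slide": [-0.0005,0.002,-0.001],"turn": -0.03},{"claw": 255,"slide": [0,0,-0.0005],"turn": 0},{"claw": 255,"slide": [0.001,0,0],"turn": 0}])

```text
clock: 16.45
tool_pos: [526.3, -45.4, 99.6]
eef_rot: [-0.089, 0.713, 0.093, 0.69]
contact_force: [-3.8, 0.3, 5.9]
width: 11.5
```

```bash
python3 -c "
from h import *
plan([526,-45,99.5],104.9)"
```

```text
pos [526.3 -45.4  99.6] yaw 104.8 F [-3.8  0.3  5.9] w 11.5 q6 -0.44
[0.0001, 0.0005, -0.0002] -0.001
```

The collar is seated (upward push about 11 N relative to hanging), yaw 104.8°. Releasing.

Call:
move_arm(commands=[{"claw": 200,"slide": [0,0,0],"turn": 0},{"claw": 130,"slide": [0,0,0],"turn": 0},{"claw": 130,"slide": [0,0,0],"turn": 0},{"claw": 130,"slide": [0,0,0],"turn": 0},{"claw": 130,"slide": [0,0,0],"turn": 0},{"claw": 130,"slide": [-0.02,0,0],"turn": 0},{"claw": 130,"slide": [-0.03,0,0],"turn": 0},{"claw": 130,"slide": [-0.04,0,0],"turn": 0},{"claw": 130,"slide": [-0.04,0,0],"turn": 0},{"claw": 130,"slide": [-0.03,-0.03,0],"turn": 0},{"claw": 130,"slide": [0,-0.04,0],"turn": 0},{"claw": 130,"slide": [0,-0.04,0],"turn": 0}])

```text
clock: 17.65
tool_pos: [561.7, -151.2, 267.8]
eef_rot: [-0.092, 0.71, 0.095, 0.692]
contact_force: [0.4, 1.0, -1.1]
width: 46.7
```

Call:
move_arm(commands=[{"claw": 130,"slide": [0,-0.04,0],"turn": 0},{"claw": 130,"slide": [0,-0.04,0],"turn": 0},{"claw": 130,"slide": [0,-0.04,0],"turn": 0},{"claw": 130,"slide": [0,-0.04,0],"turn": 0},{"claw": 130,"slide": [0,0,0],"turn": 0},{"claw": 130,"slide": [0,0,0],"turn": 0}])

```text
clock: 18.25
tool_pos: [605.9, -316.9, 267.9]
eef_rot: [-0.091, 0.709, 0.092, 0.693]
contact_force: [-1.1, 0.1, -0.7]
width: 46.4
```

```bash
python3 -c "
from h import *
plan([526,-250,250])
a=snap('top','f1.png')[200:300,250:340]; b=snap('side','f1s.png')[180:275,260:380]
o=np.zeros((400,800,3),np.uint8); o[:400,:360]=cv2.resize(a,None,fx=4,fy=4,interpolation=cv2.INTER_CUBIC); o[:342,368:]=cv2.resize(b,None,fx=3.6,fy=3.6,interpolation=cv2.INTER_CUBIC)
cv2.imwrite('pics/f1c.png',cv2.convertScaleAbs(o[:,:,::-1],alpha=1.8))"
```

```text
pos [ 605.9 -316.9  267.9] yaw 104.9 F [-1.1  0.1 -0.7] w 46.4 q6 -0.81
[0.006, 0.0284, -0.02] 0.0
[0.006, 0.0284, -0.02] 0.0
[0.006, 0.0284, -0.02] 0.0
```

View pics/f1c.png

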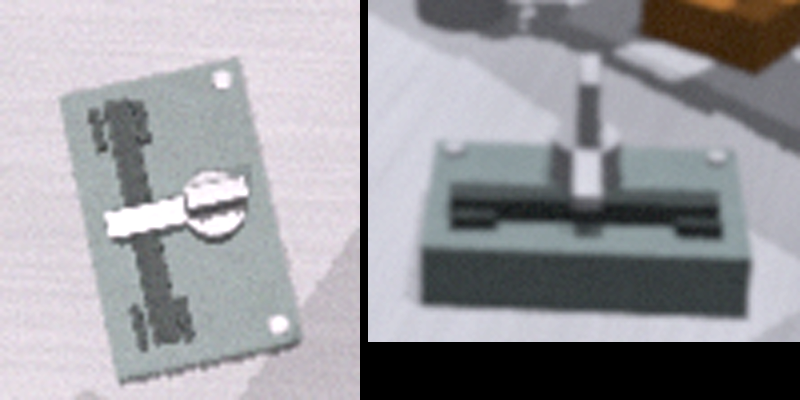

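The last pictures show the arm at crop (108,224)–(185,210) lying straight across the bar, the collar centre near (213,206) over the slot, the tab upright, and the bar still between its strips. One numeric check, then hand in.

```bash
python3 -c "
from h import *
c=onz('top',(250+213/4-.4,200+206/4-.4),68); t=onz('top',(250+108/4-.4,200+224/4-.4),68); v=(t-c)[:2]
print('collar',c,'arm len',np.hypot(*v),'ang',np.degrees(np.arctan2(v[1],v[0])),'(want 104.9)')
print('side tip bottom',onz('side',(260+(587-368)/3.6-.4,180+205/3.6-.4),58.5))
s=bot.read_state(); print(s['clock']); bot.job_done()"
```

```text
collar [523.0084748  -44.32931185  68.        ] arm len 64.1820865206275 ang 102.37250511585805 (want 104.9)
side tip bottom [506.83613587  13.26265486  58.5       ]
18.35
the job is handed in; nothing more can be done
```

I handed the job in at 18.35 s of the 67 s allowed. No verdict is reported, so the results below rest on my own checks.

**What I did**
- I laid the bar in the nest. It touched down at the predicted height.
- I lifted the hold-down out of its holder and lowered its head lengthwise through the slot, with no side contact.
- I turned it a quarter turn, seated the collar on the plate, let go and moved the arm clear.

**Last checks (from the final pictures)**
- **Bar:** it lies flat between its strips and looks centred lengthwise. I judged this by eye in both views and did not measure it.
- **Hold-down position:** upright by eye. The collar measured at about (523, −44) mm, against a slot estimate of (525, −46) mm, so within about 3 mm of the slot's middle.
- **Hold-down arm:** it lies across the bar at 102.4° against 104.9° wanted, and its measured length of 64 mm fits the stated 66 mm. The gripper read 104.8° just before I let go.
- **Bystanders:** no move went near the offcut, hammer or tin, and I felt no unexpected contact. I did not measure them again at the end.

**Where readings disagreed:** the side camera put things 2–4 mm off the robot's own frame along x. I aligned the head to the slot from the side image instead of the frame coordinates.

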